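# Change over the curing press: cured tile out, fresh plaster tiles in

### The job

Change over the curing press: drive the hardwood wedge under the roller at the right end of its sprung bar so that the wedge alone holds the bar open, then draw the cured tile out from under the bar and lay it flat on the slatted drying rack. Pull every fresh tile on its pallet out of the gang mould past the ball catches and slide each one, plaster up and grip block towards the mouth, straight under the open bar until it is fully home against the back fence. When all are in, draw the wedge out so that the bar comes down and clamps them, lay the wedge back on its rimmed board, and leave the other things on the bench where they are.

Things in the scene. Friction and masses are not known exactly. Their poses are not given: they have to be found in the camera images.
- press: curing press, fixed to the bench: plywood bed 195 x 300, 10 mm thick, with a sprung aluminium bar hinged over its rear. Origin at the centre of its underside; x runs from the open mouth to the back, y to its left, z up. Hinge axis at x = 77.5, z = 40 mm. The bar is 252 mm wide; shut, its plate covers x = -21 to 65 mm, z = 34 to 44 mm
- fence (a point): middle of the foot of the wooden back fence's front face, at x = 32.5, y = 31.5, z = 10 mm of the press, same axes. The fence is 187 mm long (along y, centred here) and 16 mm high. Tiles stand against it side by side, in any order, centres 60 mm or more apart so that fingers fit between the grip blocks: say y = -64, 0 and 64 mm from here
- nose (a point): middle of the underside of the bar's black rubber nose strip, which presses the plaster: 187 mm long along y, 12 mm wide; when shut at x = -12.5, y = 31.5 mm of the press and 9.5 mm over the bed. Tiles belong under this strip
- wedge_lane (a point): point on the press bed straight under the wedge roller, at x = -12.5, y = -105, z = 10 mm of the press, same axes. The steel roller (18 mm across, 25 mm wide, free to turn) hangs under the bar's right end, 4.5 mm clear of the bed when shut. No fence behind it: the wedge is driven in along +x, thin end first, and friction holds it there
- bar (a joint): angle of the sprung bar, rad: 0 shut, grows as it opens; nose and roller rise 90 mm times the angle. Springs press it shut with about 9 N at the nose, 11 N when open. Resting on the tiles it reads about 0.039; with the wedge 50 mm in under the roller about 0.105. Tiles pass freely under it above 0.08
- wedge: hardwood wedge, 32 wide x 90 long, lying flat, 50 g. Origin at the centre of its underside, z up, y along its length: the thin end (4 mm high) at y = +45 mm, the thick end (22 mm high) at y = -45 mm; the height changes evenly between
- tray: low rimmed wooden board on which the wedge lives, fixed, 115 (x) x 150 mm (y) over all, floor 4 mm thick, rim 6 mm wide and 10 mm high over the bench. Origin at the centre of its underside
- mould: gang mould, fixed to the bench, 100 x 203 x 22 mm. Origin at the centre of its underside; x points from the open front to the back. Three bays along x with floors at z = 10 mm, centred on y = -64, 0, 64 mm, mouths at x = -50 mm. Lips over the pallets let a tile out only along -x, by 83 mm; two sprung balls per bay catch in the pallet: about 10 N to start it, free after 20 mm
- tile_1: plaster tile on a 120 mm ply pallet, 180 g, one of up to three alike (absent: None). Origin: centre of the underside; x from grip block to leading end (x = 60 mm, the mould's back; first into the press). Pallet 50 wide, 6 thick, behind x = -28 mm 28 wide; plaster top z = 13 mm. Grip block x = -58 to -32 mm, 28 wide, up to z = 36 mm. Home: origin at x = -27.5, z = 10 mm of press, x axes parallel
- tile_2: another plaster tile, in all like tile_1; its origin and axes likewise. None if absent
- tile_3: another plaster tile, in all like tile_1; its origin and axes likewise. None if absent
- tile_cured: the cured tile, made in all like tile_1, which lies clamped under the bar at the start; on the rack its centre belongs over the rack's middle, lying flat, either way round along x
- rack: slatted wooden drying rack, fixed, 136 mm (x) x 88 mm (y), six slats along y, their tops 14 mm over the bench. Origin at the centre of its underside. The cured tile lies on it lengthwise, along x
- sanding_block: bystander, to be left alone: cork sanding block, 66 x 110 x 31 mm
- marker: bystander, to be left alone: white marker with a black cap, 135 mm long
- test_tile: bystander, to be left alone: small bare plaster test tile, 39 x 48 x 17 mm, lying by itself

How it is judged:
By the outcome, as a careful person would: the job done as asked, in the order asked, and still so for the second after the job is handed in, with the robot touching nothing.
Of tile_1, tile_2, tile_3 only 2 to 3 are there at a start; the rules pass over those that are not, and their reading is None.
At some moment in a run one of wedge may be knocked a few centimetres aside while the robot is not near it.
Once in a run the grip may slacken for a moment while it holds something.
It also fails if it takes over 210 s, if anything falls off the work surface, if the arm or the gripper's body presses on something with over 40 N, if the wrist force passes 120 N, or if a joint passes its speed limit or range.

### The arm

A 6-joint arm with a two-finger parallel gripper is mounted at the origin on a cart in front of the work surface, level with it; the furniture and walls round the work are solid. World frame = base frame: x ahead of the robot, y to its left, z up, the work surface at z = 0. Lengths are in mm, angles in rad, forces in N, time in s.
With the tool pointing down it reaches from about 275 to 1000 mm from the base axis. Payload 8.4 kg.
Tool frame: the origin (TCP) lies midway between the tips of the shut fingers; the grasp point (between the pads) lies 19 mm behind it (r.hold_point_z is the distance from the TCP to the grasp point, in mm); z points along the fingers, y is the line along which they close (so a half turn about z gives the same grasp; the last joint's range is limited). The gripper opens to 85 mm and grips with 20 to 120 N. Pads are 22 mm wide; open, the fingers measure 114 mm over their backs; the gripper's body (76 mm by 85 mm) begins 54 mm behind the grasp point. The pads swing forward as they close: fully open they stand 13 mm farther back than shut.
Start: joints at [1.196, 0.353, 1.633, -0, 1.155, -0.002], TCP at [227.639, 582.072, 231.281] pointing down, gripper open.
Joint ranges: [-2.63, 2.63], [-0.92, 2.1], [0.06, 2.66], [-1.3, 4.44], [0, 2.69], [-3.02, 3.02]. Speed limits (rad/s): [2.22, 2.22, 2.79, 3.14, 3.14, 3.14].

### API

Orientations are given as a unit quaternion [x, y, z, w].
In Python, from workcell import r gives the robot as it stands.
- The arm moves only by the tool apply_moves, never from a script. Its argument "targets" is a list of rows, each a list of 3 entries, a list of its own where there are three numbers: the turn, a rotation vector about the world's x, y, z in units of 5 degrees (1.0 is 5 degrees), then the shift along the world's x, y, z in units of 40 mm (1.0 is 40 mm), then the closure, from -1 (fully open) to 1 (shut). In form: [[[ax, ay, az], [tx, ty, tz], hand], ...]. A call has exactly 5 rows; each row shifts and turns the commanded pose from where the row before left it; what a row does not reach is not made up. A row lasts 1/10 s, in which the tool goes at most 50 mm and 8.59 degrees, less where a joint would pass 70% of its speed; a pose out of reach is approached as far as the arm can. A call is refused whole if a number of a shift passes 1 or a number of a turn 1, either way. A call with a gripper value outside its range is refused whole. The fingers move at their own pace and stop on an object; the grip force is fixed at half the most. Time passes only in rows, so rows that do not move let the fingers close, or fill a call up. It gives the time, the measured TCP pose, the force, the opening and the grip force at its end, in the units of the state.
- r.get_obs(): the state, without advancing time (a new reading comes with each control period).
- r.snapshot(name): name is "scene" or "top"; returns a dict with "pixels" (420x560x3 uint8, red, green, blue), "camera_matrix" (3x3 intrinsics, pixels), "D" ([k1, k2, p1, p2, k3] as OpenCV has them; the pictures are not rectified), "xyz" and "attitude" of the camera in the world. Camera axes: x right, y down, z forward; pixel columns grow to the right and rows downward; lengths in mm; the calibration is good to about 2 mm. A picture is of the moment at which its call begins. There is no depth.
- r.job_done(): hands the job in; it is judged then, once.
The state is a dict: "t": time; "joint_pos": joint angles; "joint_vel": joint speeds; "joint_efforts": joint torques, N m; "tool_pos": TCP position; "tcp_rot": TCP orientation; "ft_force": force on the tool from outside, world axes, zero at the start; "wrist_torque": the same for the moment, N m; "width": finger opening in mm; "gripper_force": force on a finger pad.
Only numpy, scipy, OpenCV 4.12 (cv2) and the standard library are available. Lean on these libraries where they do the work, as an engineer would, in place of code of your own. Each camera call takes 0.05 s, during which the arm holds its last target. There are 200 camera calls.

## Working session

There is one attempt and no reset: what is moved stays moved. The work goes in short steps, Python scripts to look and compute and a tool call to move; the robot and the scene stay as the last step left them, time stands still between calls to the robot, and variables do not carry over. Pictures are saved under pics/ and viewed, at most 14 in all, crops included, and the job is handed in when it is done.

Besides the shell and the picture viewer there is one more tool, called after ">>>" as name(argument=value, ...), one argument or row to a line, values as JSON. apply_moves: Moves the arm, as the interface text tells. Its arguments: {"type":"object","properties":{"targets":{"type":"array","items":{"type":"array"}}},"required":["targets"]}

```bash
ls; mkdir -p pics; cat > h.py <<'E'
import numpy as np, cv2
from scipy.spatial.transform import Rotation as R
from workcell import r
def snap(n,f=None):
    s=r.snapshot(n)
    if f: cv2.imwrite(f,s["pixels"][:,:,::-1])
    return s
def ray(s,uv):
    p=cv2.undistortPoints(np.array(uv,float).reshape(-1,1,2),np.array(s["camera_matrix"]),np.array(s["D"])).reshape(-1,2)
    d=np.c_[p,np.ones(len(p))]
    return np.array(s["xyz"]),R.from_quat(s["attitude"]).apply(d) if len(np.shape(s["attitude"]))==1 else d@np.array(s["attitude"]).T
def plane(s,uv,z):
    o,d=ray(s,uv); return o+d*((z-o[2])/d[:,2])[:,None]
def proj(s,P):
    Rm=R.from_quat(s["attitude"]).as_matrix() if len(np.shape(s["attitude"]))==1 else np.array(s["attitude"])
    Rc=Rm.T; t=-Rc@np.array(s["xyz"])
    return cv2.projectPoints(np.array(P,float).reshape(-1,1,3),cv2.Rodrigues(Rc)[0],t,np.array(s["camera_matrix"]),np.array(s["D"]))[0].reshape(-1,2)
E
python3 - <<'E'
from h import *
for n in("scene","top"):
    s=snap(n,f"pics/{n}0.png"); print(n,s["xyz"],s["attitude"],s["camera_matrix"])
print(r.get_obs())
E
```

```text
pics
scene [ -90.00915068 -597.98632433  826.56456138] [ 0.85299374 -0.28061634  0.14699021 -0.41478914] [[516.60732632   0.         279.46781588]
 [  0.         516.60732632 214.53589929]
 [  0.           0.           1.        ]]
top [ 407.06482652  194.91584306 1013.67830645] [ 0.71053099 -0.70052005  0.04430322 -0.04954399] [[428.96339412   0.         278.38367569]
 [  0.         428.96339412 214.26470363]
 [  0.           0.           1.        ]]
{'t': 0.1, 'joint_pos': array([ 1.19562172e+00,  3.53593033e-01,  1.63404783e+00,  2.92085661e-05,
        1.15521894e+00, -2.41736477e-03]), 'joint_vel': array([-0.00094867, -0.00056365,  0.00023179,  0.00263576,  0.00126934,
       -0.00231395]), 'joint_efforts': array([ 1.31187426e-03, -6.06358624e+01, -3.42818356e+01,  1.82850931e-04,
        3.90489295e-03,  2.25868553e-05]), 'tool_pos': array([227.46029507, 581.68065016, 230.63303542]), 'tcp_rot': array([ 1.85307219e-01,  9.82680433e-01, -6.19809563e-04, -1.32027113e-04]), 'ft_force': array([0.25173856, 0.11601372, 1.05012402]), 'wrist_torque': array([ 0.03324599, -0.02927339,  0.04579522]), 'gripper_force': 0.0, 'width': 85.38949894725938}
```

View pics/top0.png

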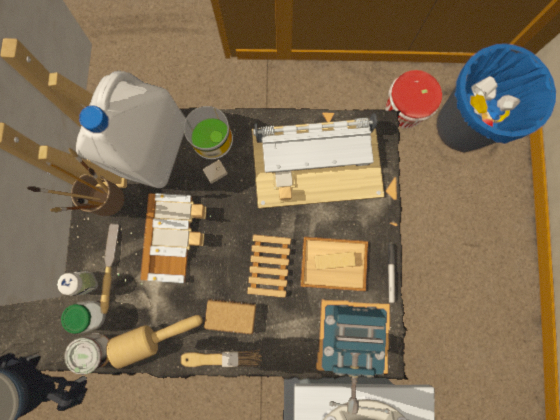

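View pics/scene0.png

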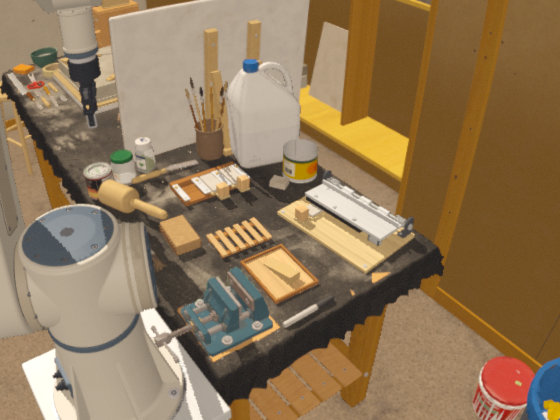

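The top view has world +x up and +y left. The press is at (318,165) with its mouth facing down and the cured tile's block at (284,190). The mould is at (168,238) with its mouth to the right and two blocks at (197,211) and (195,239). The rack is at (270,266) and the tray with the wedge at (335,263). I'll zoom in for corners.

```bash
python3 - <<'E'
import cv2
a=cv2.imread("pics/top0.png"); b=cv2.imread("pics/scene0.png")
cv2.imwrite("pics/c1.png",cv2.resize(a[105:305,240:410],None,fx=3.0,fy=3.0,interpolation=cv2.INTER_CUBIC))
m=cv2.resize(a[185:290,135:215],None,fx=5,fy=5,interpolation=cv2.INTER_CUBIC)
m2=cv2.resize(b[160:205,165:260],None,fx=4,fy=4,interpolation=cv2.INTER_CUBIC)
import numpy as np
o=np.zeros((525,800,3),np.uint8); o[:,:400]=m; o[:180,410:790]=m2
cv2.imwrite("pics/c2.png",o)
cv2.imwrite("pics/c3.png",cv2.resize(b[165:325,195:425],None,fx=3.4,fy=3.4,interpolation=cv2.INTER_CUBIC))
E
```

```text
(no output)
```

View pics/c1.png

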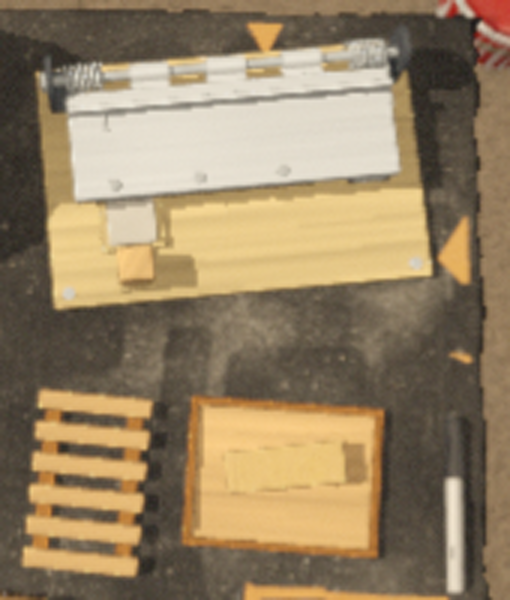

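View pics/c2.png

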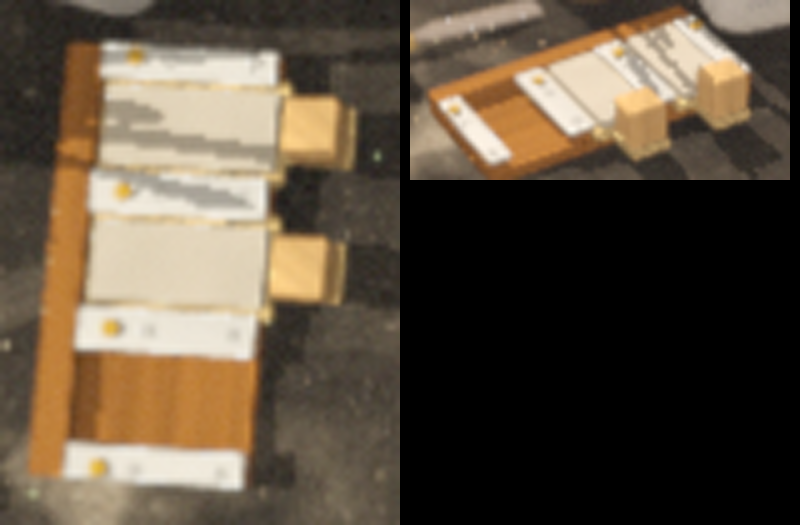

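View pics/c3.png

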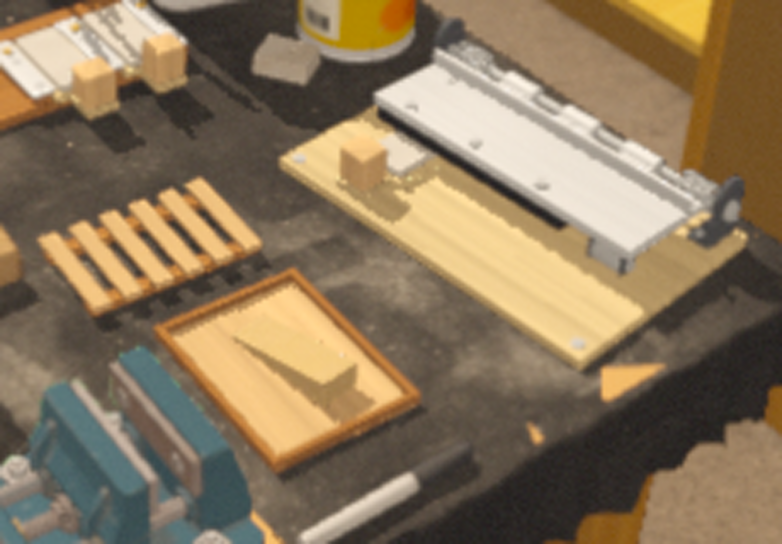

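```bash
cat > m.py <<'E'
from h import *
import pickle
s=snap("top"); pickle.dump({k:s[k] for k in s if k!="pixels"},open("cam.pkl","wb"))
def c1(p): p=np.array(p,float); return np.c_[240+(p[:,0]+.5)/3-.5,105+(p[:,1]+.5)/3-.5]
def c2(p): p=np.array(p,float); return np.c_[135+(p[:,0]+.5)/5-.5,185+(p[:,1]+.5)/5-.5]
def rep(n,uv,z):
    P=plane(s,uv,z)[:,:2]; d=np.roll(P,-1,0)-P
    print(n,P.round(1).tolist(),"ctr",P.mean(0).round(1),"len",np.hypot(*d.T).round(1),"ang",np.degrees(np.arctan2(d[:,1],d[:,0])).round(1))
rep("bed FL,FR,BL",c1([(55,308),(433,274),(37,72)]),10)
rep("wedge thin",c1([(226,450),(230,494)]),8)
rep("wedge thick",c1([(342,442),(347,484)]),26)
rep("tray",c1([(192,397),(384,409),(378,556),(183,543)]),10)
rep("rack",c1([(40,390),(153,402),(136,576),(23,568)]),14)
rep("mould",c2([(68,42),(282,50),(245,488),(30,473)]),22)
rep("b1",c2([(278,97),(337,97),(338,160),(280,165)]),46)
rep("b2",c2([(270,236),(330,236),(326,300),(268,302)]),46)
rep("cured",c1([(118,248),(153,247),(154,283),(119,284)]),46)
E
python3 m.py; rm -f x; python3 - <<'E'
from h import *
# base check
print(plane(snap("scene"),[(239,313)],14))
E
```

```text
bed FL,FR,BL [[557.0, 251.8], [588.4, -47.1], [750.2, 270.6]] ctr [631.8 158.4] len [300.6 356.5 194.1] ang [ -84.    63.  -174.5]
wedge thin [[447.3, 116.4], [413.3, 113.2]] ctr [430.3 114.8] len [34.1 34.1] ang [-174.5    5.5]
wedge thick [[453.9, 29.0], [422.0, 25.4]] ctr [437.9  27.2] len [32.1 32.1] ang [-173.6    6.4]
tray [[488.2, 143.3], [480.8, -6.8], [367.3, -0.9], [375.3, 149.4]] ctr [427.9  71.3] len [150.3 113.6 150.5 113. ] ang [-92.8 177.1  87.   -3.1]
rack [[491.6, 262.0], [483.5, 173.8], [349.9, 185.3], [354.6, 272.0]] ctr [419.9 223.3] len [ 88.5 134.1  86.8 137.4] ang [-95.3 175.1  86.9  -4.2]
mould [[586.0, 511.6], [583.4, 409.7], [379.2, 418.5], [384.2, 518.5]] ctr [483.2 464.6] len [102.  204.4 100.2 201.9] ang [-91.5 177.5  87.2  -2. ]
b1 [[557.2, 405.4], [557.6, 378.3], [528.5, 376.7], [525.9, 403.2]] ctr [542.3 390.9] len [27.2 29.1 26.6 31.5] ang [ -89.2 -176.9   95.8    4.1]
b2 [[493.3, 406.4], [493.7, 379.0], [464.7, 379.7], [463.3, 406.1]] ctr [478.8 392.8] len [27.4 29.1 26.4 30. ] ang [-89.2 178.6  92.9   0.6]
cured [[598.7, 202.5], [599.8, 175.8], [571.9, 174.7], [570.8, 201.4]] ctr [585.3 188.6] len [26.8 27.9 26.7 27.9] ang [ -87.6 -177.8   92.4    2.4]
[[283.15927579  13.8205379   14.        ]]
```

The measured sizes match the given ones, so I'm moving to above the wedge.

>>> apply_moves(
  targets=[
    [[0,0,-0.85],[0.35,-0.9,-0.2],-0.18],
    [[0,0,-0.85],[0.35,-0.9,-0.2],-0.18],
    [[0,0,-0.85],[0.35,-0.9,-0.2],-0.18],
    [[0,0,-0.85],[0.35,-0.9,-0.2],-0.18],
    [[0,0,-0.85],[0.35,-0.9,-0.2],-0.18],
  ],
)

```text
t: 0.7
tool_pos: [297.9, 400.6, 190.9]
tcp_rot: [0.365, 0.931, -0.0, 0.0]
ft_force: [0.0, -0.3, 0.7]
width: 50.5
gripper_force: 0.0
```

>>> apply_moves(
  targets=[
    [[0,0,-0.85],[0.35,-0.9,-0.2],-0.18],
    [[0,0,-0.85],[0.35,-0.9,-0.2],-0.18],
    [[0,0,-0.85],[0.35,-0.9,-0.2],-0.18],
    [[0,0,-0.85],[0.35,-0.9,-0.2],-0.18],
    [[0,0,-0.85],[0.35,-0.9,-0.2],-0.18],
  ],
)

```text
t: 1.2
tool_pos: [368.0, 220.7, 151.1]
tcp_rot: [0.53, 0.848, 0.0, 0.0]
ft_force: [0.5, -0.6, -0.2]
width: 50.2
gripper_force: 0.0
```

>>> apply_moves(
  targets=[
    [[0,0,-0.85],[0.35,-0.9,-0.2],-0.18],
    [[0,0,-0.85],[0.35,-0.9,-0.2],-0.18],
    [[0,0,-0.85],[0.35,-0.9,-0.2],-0.18],
    [[0,0,-0.85],[0.35,-0.9,-0.2],-0.18],
    [[0,0,0],[0,0,0],-0.18],
  ],
)

```text
t: 1.7
tool_pos: [424.4, 74.8, 118.6]
tcp_rot: [0.651, 0.759, -0.0, 0.0]
ft_force: [-0.1, 0.6, 0.5]
width: 50.4
gripper_force: 0.0
```

>>> apply_moves(
  targets=[
    [[0,0,-0.75],[0.31,-0.84,-0.3],-0.18],
    [[0,0,0],[0,0,-0.8],-0.18],
    [[0,0,0],[0,0,-0.8],-0.18],
    [[0,0,0],[0,0,-0.7],-0.18],
    [[0,0,0],[0,0,0],-0.18],
  ],
)

```text
t: 2.2
tool_pos: [433.6, 44.7, 12.8]
tcp_rot: [0.673, 0.74, -0.002, -0.002]
ft_force: [0.8, 0.0, -0.4]
width: 50.3
gripper_force: 0.0
```

```bash
python3 - <<'E'
from h import *
s=snap("scene"); a=s["pixels"][:,:,::-1]; t=snap("top")["pixels"][:,:,::-1]
o=np.zeros((480,800,3),np.uint8)
o[:480,:400]=cv2.resize(a[225:325,220:303],(400,480),interpolation=cv2.INTER_CUBIC)
o[:400,400:800]=cv2.resize(t[225:305,295:375],(400,400),interpolation=cv2.INTER_CUBIC)
cv2.imwrite("pics/w1.png",o)
E
```

```text
(no output)
```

View pics/w1.png

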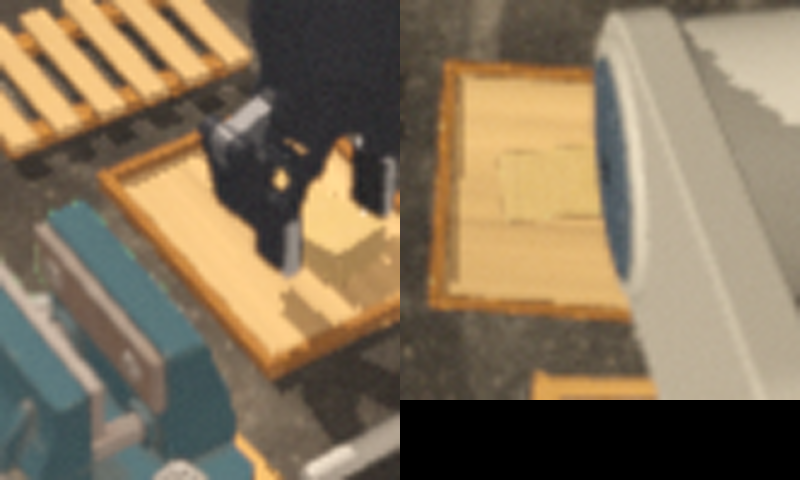

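The fingers straddle the wedge near its thick end. Now I close on it.

>>> apply_moves(
  targets=[
    [[0,0,0],[0.05,-0.1,-0.08],-0.18],
    [[0,0,0],[0,0,0],0.4],
    [[0,0,0],[0,0,0],1],
    [[0,0,0],[0,0,0],1],
    [[0,0,0],[0,0,0],1],
  ],
)

```text
t: 2.8
tool_pos: [439.1, 40.5, 13.5]
tcp_rot: [0.673, 0.74, 0.001, 0.001]
ft_force: [-0.5, -2.1, 8.5]
width: 30.0
gripper_force: 58.9
```

>>> apply_moves(
  targets=[
    [[0,0,0],[0,0,0],1],
    [[0,0,0],[0,0,0],1],
    [[0,0,0],[0,0,0.2],1],
    [[0,0,0],[0,0,0.4],1],
    [[0,0,0],[0,0,0],1],
  ],
)

```text
t: 3.3
tool_pos: [439.4, 40.6, 38.0]
tcp_rot: [0.673, 0.74, 0.001, 0.001]
ft_force: [0.2, 0.8, -1.0]
width: 30.0
gripper_force: 59.9
```

>>> apply_moves(
  targets=[
    [[0,0,-0.9],[0.17,-0.05,0],1],
    [[0,0,-0.9],[0.17,-0.05,0],1],
    [[0,0,-0.9],[0.17,-0.05,0],1],
    [[0,0,-0.9],[0.17,-0.05,0],1],
    [[0,0,-0.9],[0.17,-0.05,0],1],
  ],
)

```text
t: 3.8
tool_pos: [472.3, 30.4, 36.1]
tcp_rot: [0.805, 0.593, 0.0, 0.0]
ft_force: [0.3, 0.3, -1.6]
width: 30.3
gripper_force: 60.0
```

>>> apply_moves(
  targets=[
    [[0,0,-0.9],[0.17,-0.05,0],1],
    [[0,0,-0.9],[0.17,-0.05,0],1],
    [[0,0,-0.9],[0.17,-0.05,0],1],
    [[0,0,-0.9],[0.17,-0.05,0],1],
    [[0,0,-0.9],[0.17,-0.05,0],1],
  ],
)

```text
t: 4.3
tool_pos: [506.3, 20.4, 36.0]
tcp_rot: [0.906, 0.424, 0.0, 0.0]
ft_force: [0.5, -0.3, -0.6]
width: 30.1
gripper_force: 60.0
```

>>> apply_moves(
  targets=[
    [[0,0,-0.9],[0.17,-0.05,0],1],
    [[0,0,-0.9],[0.17,-0.05,0],1],
    [[0,0,-0.9],[0.17,-0.05,0],1],
    [[0,0,-0.9],[0.17,-0.05,0],1],
    [[0,0,-0.9],[0.17,-0.05,0],1],
  ],
)

```text
t: 4.8
tool_pos: [540.3, 10.4, 36.0]
tcp_rot: [0.971, 0.239, 0.0, -0.0]
ft_force: [-0.5, -0.2, -0.7]
width: 30.4
gripper_force: 60.0
```

>>> apply_moves(
  targets=[
    [[0,0,-0.9],[0.17,-0.05,0],1],
    [[0,0,-0.9],[0.17,-0.05,0],1],
    [[0,0,-0.9],[0.17,-0.05,0],1],
    [[0,0,-0.9],[0.17,-0.05,0],1],
    [[0,0,-0.8],[0,0,0],1],
  ],
)

```text
t: 5.3
tool_pos: [568.3, 2.3, 36.1]
tcp_rot: [0.999, 0.05, 0.001, 0.0]
ft_force: [-1.1, -0.1, -0.8]
width: 30.3
gripper_force: 60.0
```

```bash
cat >> h.py <<'E'
def st():
    o=r.get_obs(); q=o["tcp_rot"]; a=R.from_quat(q).apply([0,1,0]); z=R.from_quat(q).apply([0,0,1])
    print("t",round(o["t"],2),"pos",o["tool_pos"].round(1),"yaw",round(np.degrees(np.arctan2(a[1],a[0])),2),"z",z.round(3),"F",o["ft_force"].round(1),"w",round(o["width"],1),"g",round(o["gripper_force"],1)); return o
C0=np.array([669.7,112.2]); YAW=np.radians(5.8)
EX=np.array([np.cos(YAW),np.sin(YAW)]); EY=np.array([-EX[1],EX[0]])
def pr(x,y): return C0+EX*x+EY*y
E
python3 - <<'E'
from h import *
st()
a=snap("scene")["pixels"][:,:,::-1]; t=snap("top")["pixels"][:,:,::-1]
o=np.zeros((500,800,3),np.uint8)
o[:400,:400]=cv2.resize(a[210:290,330:410],(400,400),interpolation=cv2.INTER_CUBIC)
o[:500,400:800]=cv2.resize(t[115:215,325:405],(400,500),interpolation=cv2.INTER_CUBIC)
cv2.imwrite("pics/w2.png",o)
E
```

```text
t 5.3 pos [568.3   2.3  36.1] yaw -84.3 z [ 0.001 -0.    -1.   ] F [-1.1 -0.1 -0.8] w 30.3 g 60.0
```

View pics/w2.png

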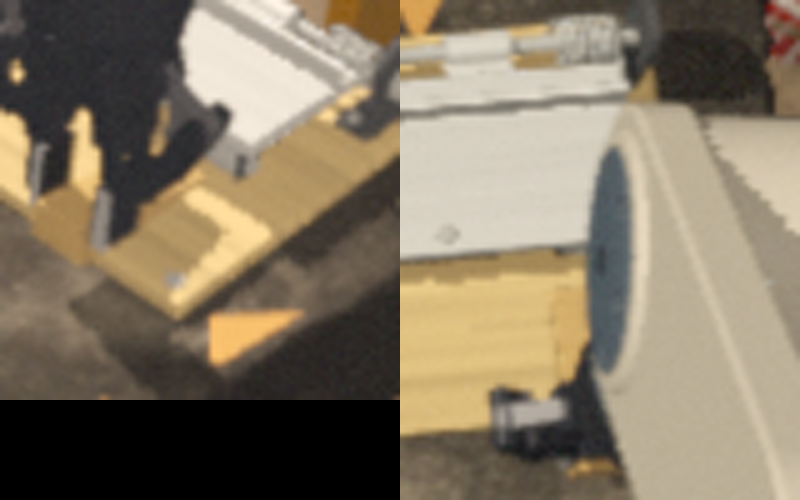

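The wedge is held thin end forward, at about (75,215) in the left crop. I'll check the press frame against the original pictures.

```bash
python3 - <<'E'
from h import *
st(); s=snap("scene"); t=snap("top")
f=lambda x,y,z:[*pr(x,y),z]
P=[f(-21,-126,44),f(-21,126,44),f(-97.5,-150,10),f(-97.5,150,10),f(-12.5,-105,14),f(-21.5,-117.5,23),f(-21.5,-92.5,23)]
print("c3",((proj(s,P)-[195,165])*3.4).round(0).tolist())
print("c1",((proj(t,P)-[240,105])*3).round(0).tolist())
print("start p-15",pr(-12.5-90.8,-105),"end p52",pr(-12.5-23.8,-105))
E
```

```text
t 5.4 pos [567.3   2.4  35.9] yaw -84.18 z [ 0.  0. -1.] F [ 0.5 -0.4 -0.7] w 30.2 g 60.0
c3 [[629.0, 255.0], [372.0, 96.0], [579.0, 360.0], [278.0, 156.0], [607.0, 267.0], [615.0, 272.0], [587.0, 255.0]]
c1 [[400.0, 172.0], [75.0, 199.0], [432.0, 274.0], [54.0, 306.0], [364.0, 173.0], [383.0, 180.0], [352.0, 182.0]]
start p-15 [577.53973398  -2.70158993] end p52 [644.19674147   4.06918199]
```

>>> apply_moves(
  targets=[
    [[0,0,0],[0.24,-0.13,0],1],
    [[0,0,0],[0,0,-0.2],1],
    [[0,0,0],[0,0,-0.1],1],
    [[0,0,0],[0,0,-0.08],1],
    [[0,0,0],[0,0,0],1],
  ],
)

```text
t: 6.0
tool_pos: [576.2, -2.7, 20.1]
tcp_rot: [0.999, 0.051, -0.001, -0.0]
ft_force: [-0.1, 0.4, -0.6]
width: 30.4
gripper_force: 60.0
```

>>> apply_moves(
  targets=[
    [[0,0,0],[0,0,-0.03],1],
    [[0,0,0],[0,0,-0.03],1],
    [[0,0,0],[0,0,-0.02],1],
    [[0,0,0],[0,0,0],1],
    [[0,0,0],[0,0,0],1],
  ],
)

```text
t: 6.5
tool_pos: [576.6, -2.7, 19.3]
tcp_rot: [0.999, 0.052, -0.0, 0.0]
ft_force: [-7.1, 0.1, 19.9]
width: 30.0
gripper_force: 62.2
```

>>> apply_moves(
  targets=[
    [[0,0,0],[0,0,0.05],1],
    [[0,0,0],[0.15,0.015,0],1],
    [[0,0,0],[0.15,0.015,0],1],
    [[0,0,0],[0.15,0.015,0],1],
    [[0,0,0],[0.15,0.015,0],1],
  ],
)

```text
t: 7.0
tool_pos: [601.1, -0.3, 19.6]
tcp_rot: [0.999, 0.051, -0.001, -0.0]
ft_force: [-3.1, 0.6, 4.5]
width: 30.1
gripper_force: 60.5
```

>>> apply_moves(
  targets=[
    [[0,0,0],[0.15,0.015,0],1],
    [[0,0,0],[0.15,0.015,0],1],
    [[0,0,0],[0.15,0.015,0],1],
    [[0,0,0],[0.15,0.015,0],1],
    [[0,0,0],[0,0,0],1],
  ],
)

```text
t: 7.5
tool_pos: [618.7, 1.5, 19.4]
tcp_rot: [0.999, 0.052, -0.007, 0.0]
ft_force: [-24.7, -3.4, 26.7]
width: 29.7
gripper_force: 62.9
```

>>> apply_moves(
  targets=[
    [[0,0,0],[0,0,0.05],1],
    [[0,0,0],[0.1,0.01,0],1],
    [[0,0,0],[0.1,0.01,0],1],
    [[0,0,0],[0.1,0.01,0],1],
    [[0,0,0],[0,0,0],1],
  ],
)

```text
t: 8.0
tool_pos: [634.7, 3.2, 19.9]
tcp_rot: [0.999, 0.051, -0.003, -0.0]
ft_force: [-4.1, -0.1, -5.8]
width: 29.6
gripper_force: 59.7
```

```bash
python3 - <<'E'
from h import *
st()
s=snap("scene","pics/w3f.png");a=s["pixels"][:,:,::-1]
cv2.imwrite("pics/w3.png",cv2.resize(a[200:275,320:420],None,fx=7,fy=7,interpolation=cv2.INTER_CUBIC))
E
```

```text
t 8.0 pos [634.7   3.2  19.9] yaw -84.11 z [-0.005 -0.    -1.   ] F [-4.1 -0.1 -5.8] w 29.6 g 59.7
```

View pics/w3.png

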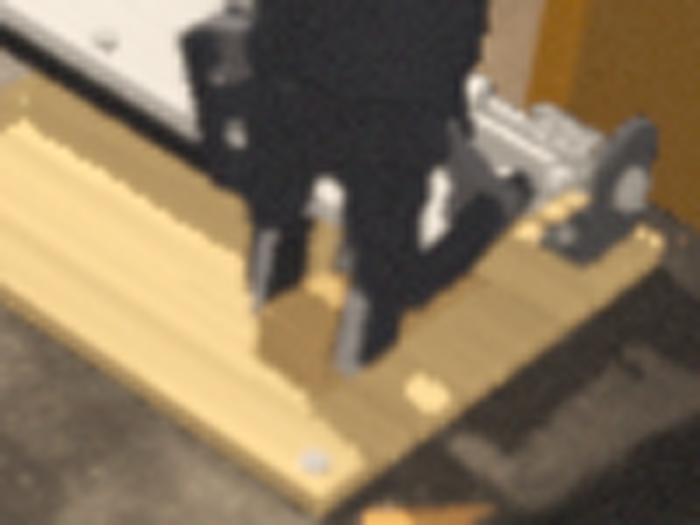

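The wedge is about 42 mm in and the force is low. I'll finish the drive, then release.

>>> apply_moves(
  targets=[
    [[0,0,0],[0.12,0.012,0],1],
    [[0,0,0],[0.12,0.012,0],1],
    [[0,0,0],[0,0,0],1],
    [[0,0,0],[0,0,0],1],
    [[0,0,0],[0,0,0],0.1],
  ],
)

```text
t: 8.55
tool_pos: [647.2, 4.3, 21.8]
tcp_rot: [0.999, 0.051, 0.001, -0.0]
ft_force: [-0.4, -0.4, 1.3]
width: 38.5
gripper_force: 0.0
```

>>> apply_moves(
  targets=[
    [[0,0,0],[0,0,0],-0.1],
    [[0,0,0],[0,0,0],-0.15],
    [[0,0,0],[0,0,0],-0.15],
    [[0,0,0],[0,0,0.1],-0.15],
    [[0,0,0],[-0.5,-0.05,0.2],-0.15],
  ],
)

```text
t: 9.05
tool_pos: [628.5, 2.4, 34.2]
tcp_rot: [0.999, 0.051, 0.001, 0.0]
ft_force: [0.7, 0.4, 0.8]
width: 49.4
gripper_force: 0.0
```

>>> apply_moves(
  targets=[
    [[0,0,0],[-0.6,0,0.9],-0.15],
    [[0,0,0],[-0.6,0.3,0.9],-0.15],
    [[0,0,0],[0,0.9,0],-0.15],
    [[0,0,0],[0,0.9,0],-0.15],
    [[0,0,0],[0,0,0],-0.15],
  ],
)

```text
t: 9.55
tool_pos: [578.9, 89.5, 106.9]
tcp_rot: [0.999, 0.053, 0.001, -0.001]
ft_force: [0.9, -0.2, -0.0]
width: 48.9
gripper_force: 0.0
```

```bash
python3 - <<'E'
from h import *
st()
s=snap("scene","pics/s4.png"); t=snap("top","pics/t4.png"); a=s["pixels"][:,:,::-1]; t=t["pixels"][:,:,::-1]
o=np.zeros((600,800,3),np.uint8)
o[:600,:400]=cv2.resize(t[110:215,330:400],(400,600),interpolation=cv2.INTER_CUBIC)
o[:,400:]=cv2.resize(a[200:275,350:400],(400,600),interpolation=cv2.INTER_CUBIC)
cv2.imwrite("pics/w4.png",o)
E
```

```text
t 9.55 pos [578.9  89.5 106.9] yaw -83.98 z [ 0.002  0.001 -1.   ] F [ 0.9 -0.2 -0. ] w 48.9 g 0.0
```

View pics/w4.png

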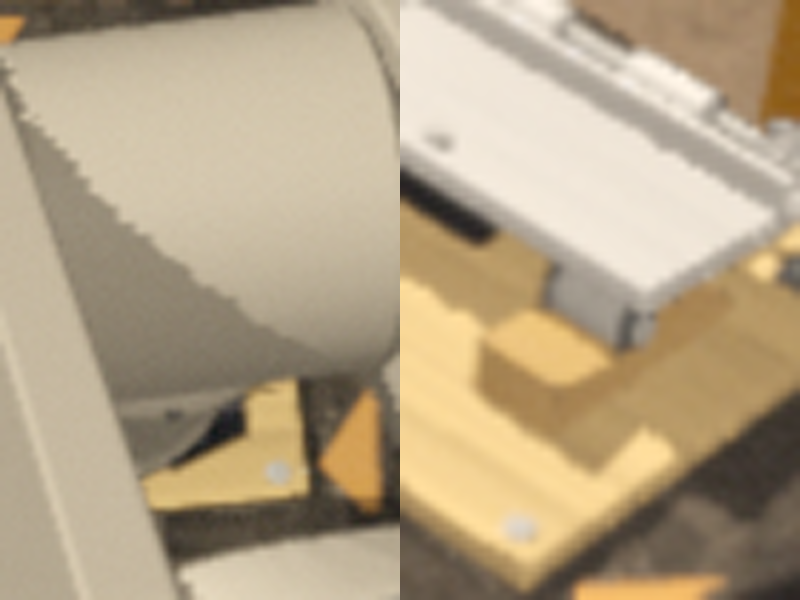

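The bar is up and its roller sits on the wedge, with the thick end protruding at about (540,360) in the right crop. Next is the cured tile.

>>> apply_moves(
  targets=[
    [[0,0,0],[0.08,0.9,0],-0.15],
    [[0,0,0],[0.08,0.9,0],-0.15],
    [[0,0,0],[0,0.7,-0.3],-0.15],
    [[0,0,0],[0,0,-0.9],-0.15],
    [[0,0,0],[0,0,0],-0.15],
  ],
)

```text
t: 10.15
tool_pos: [582.0, 184.9, 53.9]
tcp_rot: [0.999, 0.052, -0.003, 0.001]
ft_force: [0.5, -0.6, -0.8]
width: 49.2
gripper_force: 0.0
```

>>> apply_moves(
  targets=[
    [[0,0,0],[0,0,-0.6],-0.15],
    [[0,0,0],[0,0,-0.45],-0.15],
    [[0,0,0],[0,0,0],-0.15],
    [[0,0,0],[0,0,0],0.3],
    [[0,0,0],[0,0,0],1],
  ],
)

```text
t: 10.65
tool_pos: [585.9, 185.9, 17.4]
tcp_rot: [0.999, 0.051, 0.001, -0.0]
ft_force: [-0.4, 0.9, -0.7]
width: 27.2
gripper_force: 59.1
```

>>> apply_moves(
  targets=[
    [[0,0,0],[0,0,0],1],
    [[0,0,0],[0,0,0],1],
    [[0,0,0],[0,0,0],1],
    [[0,0,0],[0,0,0],1],
    [[0,0,0],[0,0,0],1],
  ],
)

```text
t: 11.15
tool_pos: [585.8, 186.1, 17.2]
tcp_rot: [0.999, 0.051, 0.001, -0.0]
ft_force: [0.2, -2.8, 7.1]
width: 27.3
gripper_force: 60.2
```

```bash
python3 - <<'E'
from h import *
o=st()
d=o["tool_pos"][:2]-C0; print("press xy",d@EX,d@EY)
Y=np.radians(-4.4); c=np.array([419.9,223.3]); print("rack tcp",c-45*np.array([np.cos(Y),np.sin(Y)]))
E
```

```text
t 11.15 pos [585.8 186.1  17.2] yaw -84.11 z [ 0.002  0.    -1.   ] F [ 0.2 -2.8  7.1] w 27.3 g 60.2
press xy -75.98970805707611 81.95667663228119
rack tcp [375.03262615 226.75235627]
```

>>> apply_moves(
  targets=[
    [[0,0,0],[0,0,0.04],1],
    [[0,0,0],[-0.15,-0.015,0],1],
    [[0,0,0],[-0.25,-0.025,0],1],
    [[0,0,0],[-0.25,-0.025,0],1],
    [[0,0,0],[-0.25,-0.025,0],1],
  ],
)

```text
t: 11.65
tool_pos: [547.7, 182.6, 17.3]
tcp_rot: [0.999, 0.051, -0.0, -0.0]
ft_force: [0.1, 0.4, -0.3]
width: 26.8
gripper_force: 59.4
```

>>> apply_moves(
  targets=[
    [[0,0,0],[-0.3,-0.03,0],1],
    [[0,0,0],[-0.3,-0.03,0],1],
    [[0,0,0],[-0.4,-0.04,0],1],
    [[0,0,0],[0,0,0.1],1],
    [[0,0,0],[0,0,0.15],1],
  ],
)

```text
t: 12.15
tool_pos: [508.4, 178.6, 27.5]
tcp_rot: [0.999, 0.052, -0.0, 0.0]
ft_force: [-0.0, -0.1, -0.8]
width: 27.2
gripper_force: 59.2
```

```bash
python3 - <<'E'
from h import *
st()
s=snap("scene","pics/s5.png")
E
```

```text
t 12.15 pos [508.4 178.6  27.5] yaw -84.09 z [-0.001 -0.    -1.   ] F [-0.  -0.1 -0.8] w 27.2 g 59.2
```

View pics/s5.png

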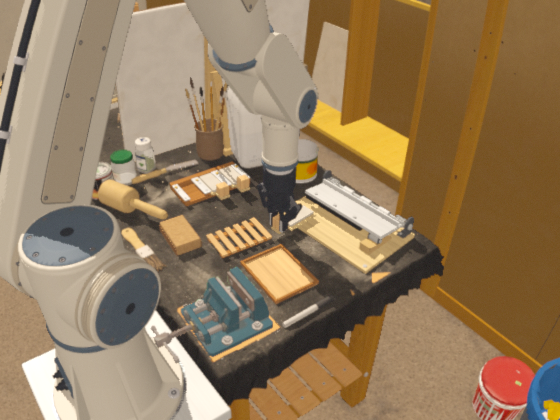

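The cured tile is out and held, at (305,212). Now to the rack.

>>> apply_moves(
  targets=[
    [[0,0,-0.41],[-0.68,0.24,0],1],
    [[0,0,-0.41],[-0.68,0.24,0],1],
    [[0,0,-0.41],[-0.68,0.24,0],1],
    [[0,0,-0.41],[-0.68,0.24,0],1],
    [[0,0,-0.41],[-0.68,0.24,0],1],
  ],
)

```text
t: 12.7
tool_pos: [373.0, 227.4, 27.7]
tcp_rot: [0.999, -0.039, 0.001, -0.0]
ft_force: [-0.8, -0.2, -2.1]
width: 27.2
gripper_force: 59.3
```

>>> apply_moves(
  targets=[
    [[0,0,0],[0,0,0],1],
    [[0,0,0],[0,0,-0.1],1],
    [[0,0,0],[0,0,-0.04],1],
    [[0,0,0],[0,0,-0.02],1],
    [[0,0,0],[0,0,0],1],
  ],
)

```text
t: 13.2
tool_pos: [374.2, 226.9, 21.2]
tcp_rot: [0.999, -0.038, 0.001, -0.0]
ft_force: [-1.3, 0.6, 4.5]
width: 27.0
gripper_force: 60.2
```

```bash
python3 - <<'E'
from h import *
st()
E
```

```text
t 13.2 pos [374.2 226.9  21.2] yaw -94.4 z [ 0.001  0.001 -1.   ] F [-1.3  0.6  4.5] w 27.0 g 60.2
```

>>> apply_moves(
  targets=[
    [[0,0,0],[0,0,0],0.1],
    [[0,0,0],[0,0,0],-0.15],
    [[0,0,0],[0,0,0],-0.15],
    [[0,0,0],[0,0,0.8],-0.15],
    [[0,0,0],[0,0,0.8],-0.15],
  ],
)

```text
t: 13.7
tool_pos: [372.1, 226.0, 84.9]
tcp_rot: [0.999, -0.038, -0.001, 0.001]
ft_force: [-0.3, 1.2, -0.2]
width: 49.5
gripper_force: 0.0
```

>>> apply_moves(
  targets=[
    [[0,0,0.97],[0.13,0.22,0.6],-0.15],
    [[0,0,0.97],[0.13,0.22,0],-0.15],
    [[0,0,0.97],[0.13,0.22,0],-0.15],
    [[0,0,0.97],[0.13,0.22,0],-0.15],
    [[0,0,0.97],[0.13,0.22,0],-0.15],
  ],
)

```text
t: 14.2
tool_pos: [399.1, 270.9, 108.9]
tcp_rot: [0.985, 0.174, 0.0, -0.0]
ft_force: [-0.2, 0.1, 0.2]
width: 49.3
gripper_force: 0.0
```

>>> apply_moves(
  targets=[
    [[0,0,0.97],[0.13,0.22,0],-0.15],
    [[0,0,0.97],[0.13,0.22,0],-0.15],
    [[0,0,0.97],[0.13,0.22,0],-0.15],
    [[0,0,0.97],[0.13,0.22,0],-0.15],
    [[0,0,0.97],[0.13,0.22,0],-0.15],
  ],
)

```text
t: 14.7
tool_pos: [425.1, 314.9, 108.7]
tcp_rot: [0.926, 0.377, -0.0, 0.0]
ft_force: [-0.7, -0.5, 0.2]
width: 49.1
gripper_force: 0.0
```

>>> apply_moves(
  targets=[
    [[0,0,0.97],[0.13,0.22,0],-0.15],
    [[0,0,0.97],[0.13,0.22,0],-0.15],
    [[0,0,0.97],[0.13,0.22,0],-0.15],
    [[0,0,0.97],[0.13,0.22,0],-0.15],
    [[0,0,0.97],[0.13,0.22,0],-0.15],
  ],
)

```text
t: 15.2
tool_pos: [451.1, 358.8, 108.7]
tcp_rot: [0.826, 0.563, -0.0, 0.0]
ft_force: [0.1, 0.3, -0.1]
width: 49.3
gripper_force: 0.0
```

>>> apply_moves(
  targets=[
    [[0,0,0.97],[0.13,0.22,0],-0.15],
    [[0,0,0.97],[0.13,0.22,0],-0.15],
    [[0,0,0.97],[0.13,0.22,0],-0.15],
    [[0,0,0.97],[0.13,0.22,0],-0.15],
    [[0,0,0],[0,0,0],-0.15],
  ],
)

```text
t: 15.7
tool_pos: [472.3, 394.6, 108.7]
tcp_rot: [0.72, 0.694, 0.0, -0.0]
ft_force: [-0.8, -0.5, 0.1]
width: 49.0
gripper_force: 0.0
```

```bash
python3 - <<'E'
from h import *
st()
t=snap("top","pics/t6.png"); s=snap("scene","pics/s6.png")
t=t["pixels"][:,:,::-1]; s=s["pixels"][:,:,::-1]
o=np.zeros((600,800,3),np.uint8)
o[:,:400]=cv2.resize(t[180:330,225:325],(400,600),interpolation=cv2.INTER_CUBIC)
o[:,400:]=cv2.resize(s[165:300,190:280],(400,600),interpolation=cv2.INTER_CUBIC)
cv2.imwrite("pics/w6.png",o)
E
```

```text
t 15.7 pos [472.3 394.6 108.7] yaw -2.12 z [ 0.001  0.001 -1.   ] F [-0.8 -0.5  0.1] w 49.0 g 0.0
```

View pics/w6.png

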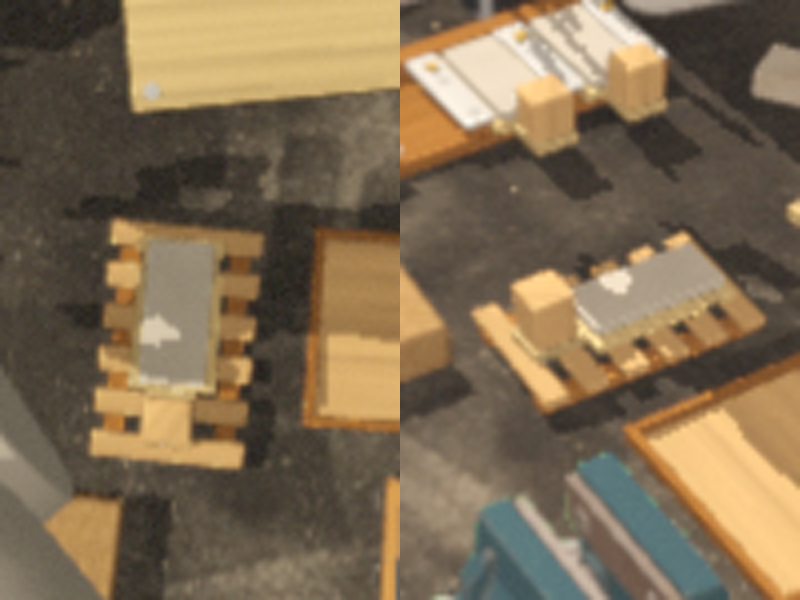

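The cured tile lies flat and centred on the rack. Now the first fresh tile.

>>> apply_moves(
  targets=[
    [[0,0,0],[0.16,-0.08,-0.4],-0.15],
    [[0,0,0],[0,0,-0.9],-0.15],
    [[0,0,0],[0,0,-0.6],-0.15],
    [[0,0,0],[0,0,-0.37],-0.15],
    [[0,0,0],[0,0,0],-0.15],
  ],
)

```text
t: 16.3
tool_pos: [476.7, 389.0, 15.4]
tcp_rot: [0.721, 0.693, -0.002, -0.0]
ft_force: [0.0, -0.4, 0.6]
width: 49.3
gripper_force: 0.0
```

>>> apply_moves(
  targets=[
    [[0,0,0],[0,0,0],0.3],
    [[0,0,0],[0,0,0],1],
    [[0,0,0],[0,0,0],1],
    [[0,0,0],[0,0,0],1],
    [[0,0,0],[0,0,0],1],
  ],
)

```text
t: 16.8
tool_pos: [479.0, 391.1, 19.1]
tcp_rot: [0.721, 0.693, 0.001, 0.0]
ft_force: [2.9, -2.0, 4.6]
width: 27.3
gripper_force: 60.8
```

```bash
python3 - <<'E'
from h import *
st()
E
```

```text
t 16.8 pos [479.  391.1  19.1] yaw -2.21 z [ 0.002  0.001 -1.   ] F [ 2.9 -2.   4.6] w 27.3 g 60.8
```

>>> apply_moves(
  targets=[
    [[0,0,0],[-0.005,-0.15,0.02],1],
    [[0,0,0],[-0.005,-0.15,0],1],
    [[0,0,0],[-0.006,-0.18,0],1],
    [[0,0,0],[-0.006,-0.18,0],1],
    [[0,0,0],[-0.006,-0.18,0],1],
  ],
)

```text
t: 17.3
tool_pos: [476.9, 356.6, 19.0]
tcp_rot: [0.721, 0.693, 0.0, -0.0]
ft_force: [2.4, 2.2, -0.6]
width: 26.9
gripper_force: 60.4
```

>>> apply_moves(
  targets=[
    [[0,0,0],[-0.01,-0.3,0],1],
    [[0,0,0],[-0.01,-0.3,0],1],
    [[0,0,0],[-0.01,-0.3,0],1],
    [[0,0,0],[-0.01,-0.3,0],1],
    [[0,0,0],[-0.01,-0.3,0],1],
  ],
)

```text
t: 17.8
tool_pos: [474.2, 295.3, 18.6]
tcp_rot: [0.721, 0.693, -0.001, -0.0]
ft_force: [-1.5, 0.4, -1.2]
width: 27.3
gripper_force: 59.7
```

```bash
python3 - <<'E'
from h import *
st()
t=snap("top","pics/t7.png"); s=snap("scene","pics/s7.png")
t=t["pixels"][:,:,::-1]; s=s["pixels"][:,:,::-1]
o=np.zeros((600,800,3),np.uint8)
o[:400,:400]=cv2.resize(t[170:290,140:260],(400,400),interpolation=cv2.INTER_CUBIC)
o[:400,400:]=cv2.resize(s[150:250,165:265],(400,400),interpolation=cv2.INTER_CUBIC)
cv2.imwrite("pics/w7.png",o[:400])
E
```

```text
t 17.8 pos [474.2 295.3  18.6] yaw -2.21 z [-0.001 -0.001 -1.   ] F [-1.5  0.4 -1.2] w 27.3 g 59.7
```

View pics/w7.png

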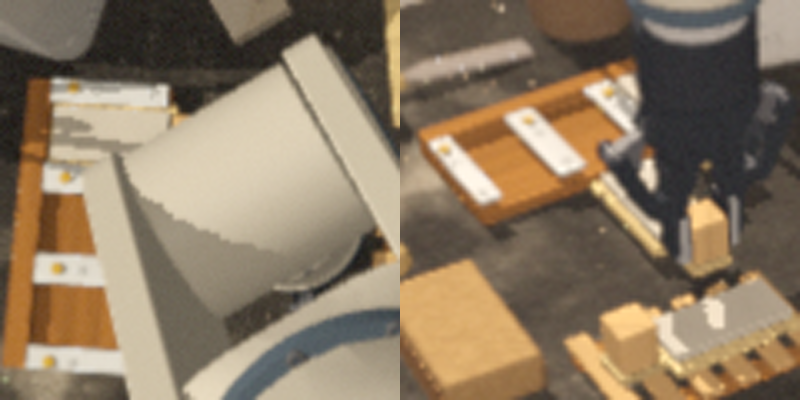

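The tile is out of the mould, with its trailing edge clear of the mouth. I'll carry it to the press around the rack and the other block.

>>> apply_moves(
  targets=[
    [[0,0,0],[0,-0.1,0.15],1],
    [[0,0,0],[0,-0.2,0.2],1],
    [[0,0,0],[0,-0.3,0],1],
    [[0,0,0],[0,-0.2,0],1],
    [[0,0,0],[0,0,0],1],
  ],
)

```text
t: 18.4
tool_pos: [474.6, 263.7, 32.8]
tcp_rot: [0.721, 0.693, -0.0, -0.0]
ft_force: [-0.2, 0.1, -1.9]
width: 27.0
gripper_force: 59.8
```

>>> apply_moves(
  targets=[
    [[0,0,-0.91],[0.15,-0.1,0],1],
    [[0,0,-0.91],[0.15,-0.1,0],1],
    [[0,0,-0.91],[0.15,-0.1,0],1],
    [[0,0,-0.91],[0.15,-0.1,0],1],
    [[0,0,-0.91],[0.15,-0.1,0],1],
  ],
)

```text
t: 18.9
tool_pos: [505.1, 244.9, 32.7]
tcp_rot: [0.844, 0.536, -0.0, -0.0]
ft_force: [-0.2, -0.1, -1.1]
width: 27.2
gripper_force: 59.7
```

>>> apply_moves(
  targets=[
    [[0,0,-0.91],[0.15,-0.1,0],1],
    [[0,0,-0.91],[0.15,-0.1,0],1],
    [[0,0,-0.91],[0.15,-0.1,0],1],
    [[0,0,-0.91],[0.15,-0.1,0],1],
    [[0,0,0],[0,0,0],1],
  ],
)

```text
t: 19.4
tool_pos: [529.5, 228.8, 32.7]
tcp_rot: [0.918, 0.397, 0.0, 0.0]
ft_force: [-0.4, 0.3, -1.1]
width: 27.1
gripper_force: 59.8
```

>>> apply_moves(
  targets=[
    [[0,0,-0.91],[-0.07,-0.2,0],1],
    [[0,0,-0.91],[-0.07,-0.2,0],1],
    [[0,0,-0.91],[-0.07,-0.2,0],1],
    [[0,0,-0.91],[-0.07,-0.2,0],1],
    [[0,0,-0.91],[-0.07,-0.2,0],1],
  ],
)

```text
t: 19.9
tool_pos: [514.3, 188.9, 32.7]
tcp_rot: [0.978, 0.208, -0.0, -0.0]
ft_force: [0.9, 0.3, -2.1]
width: 27.0
gripper_force: 59.7
```

>>> apply_moves(
  targets=[
    [[0,0,-0.91],[-0.07,-0.2,0],1],
    [[0,0,-0.91],[-0.07,-0.2,0],1],
    [[0,0,-0.91],[-0.07,-0.2,0],1],
    [[0,0,-0.91],[-0.07,-0.2,0],1],
    [[0,0,0],[0,0,0],1],
  ],
)

```text
t: 20.4
tool_pos: [502.8, 156.5, 32.7]
tcp_rot: [0.999, 0.052, -0.001, 0.0]
ft_force: [-0.7, -0.1, -1.8]
width: 27.2
gripper_force: 59.8
```

```bash
python3 - <<'E'
from h import *
o=st(); d=o["tool_pos"][:2]-C0; print("press xy",d@EX,d@EY, pr(-161.7,63.5))
s=snap("scene","pics/s8.png"); snap("top","pics/t8.png")
E
```

```text
t 20.4 pos [502.8 156.5  32.7] yaw -84.09 z [-0.001 -0.    -1.   ] F [-0.7 -0.1 -1.8] w 27.2 g 59.8
press xy -161.57033924822636 60.94452828966394 [502.41071451 159.03412176]
```

>>> apply_moves(
  targets=[
    [[0,0,0],[0,0.06,-0.15],1],
    [[0,0,0],[0,0,-0.15],1],
    [[0,0,0],[0.2,0.02,0],1],
    [[0,0,0],[0.2,0.02,0],1],
    [[0,0,0],[0.2,0.02,0],1],
  ],
)

```text
t: 21.0
tool_pos: [529.0, 162.1, 20.9]
tcp_rot: [0.999, 0.052, 0.0, -0.0]
ft_force: [0.9, 1.2, -1.6]
width: 27.2
gripper_force: 59.8
```

>>> apply_moves(
  targets=[
    [[0,0,0],[0.25,0.025,0],1],
    [[0,0,0],[0.25,0.025,0],1],
    [[0,0,0],[0.25,0.025,0],1],
    [[0,0,0],[0.25,0.025,0],1],
    [[0,0,0],[0.25,0.025,0],1],
  ],
)

```text
t: 21.5
tool_pos: [578.6, 166.9, 20.9]
tcp_rot: [0.999, 0.051, 0.0, -0.0]
ft_force: [-0.3, 0.2, -1.7]
width: 26.9
gripper_force: 59.8
```

```bash
python3 - <<'E'
from h import *
o=st(); d=o["tool_pos"][:2]-C0; print("press xy",d@EX,d@EY)
E
```

```text
t 21.5 pos [578.6 166.9  20.9] yaw -84.11 z [ 0.  0. -1.] F [-0.3  0.2 -1.7] w 26.9 g 59.8
press xy -85.07440663135384 63.59482542192815
```

>>> apply_moves(
  targets=[
    [[0,0,0],[0,0,-0.04],1],
    [[0,0,0],[0.05,0.005,0],1],
    [[0,0,0],[0.05,0.005,0],1],
    [[0,0,0],[0.05,0.005,0],1],
    [[0,0,0],[0.05,0.005,0],1],
  ],
)

```text
t: 22.0
tool_pos: [585.6, 167.6, 19.3]
tcp_rot: [0.999, 0.051, -0.0, 0.0]
ft_force: [-1.0, -0.2, -0.1]
width: 27.2
gripper_force: 59.9
```

>>> apply_moves(
  targets=[
    [[0,0,0],[0.03,0.003,0],1],
    [[0,0,0],[0.03,0.003,0],1],
    [[0,0,0],[0.03,0.003,0],1],
    [[0,0,0],[0,0,0],1],
    [[0,0,0],[0,0,0],1],
  ],
)

```text
t: 22.5
tool_pos: [589.4, 168.0, 19.3]
tcp_rot: [0.999, 0.051, 0.0, -0.0]
ft_force: [-0.7, -0.4, -0.8]
width: 26.8
gripper_force: 59.8
```

```bash
python3 - <<'E'
from h import *
o=st(); d=o["tool_pos"][:2]-C0; print("press xy",d@EX,d@EY)
E
```

```text
t 22.5 pos [589.4 168.   19.3] yaw -84.11 z [ 0.  0. -1.] F [-0.7 -0.4 -0.8] w 26.8 g 59.8
press xy -74.22715344233963 63.640265373595795
```

>>> apply_moves(
  targets=[
    [[0,0,0],[0.03,0.003,-0.01],1],
    [[0,0,0],[0.03,0.003,0],1],
    [[0,0,0],[0,0,0],1],
    [[0,0,0],[0,0,0],1],
    [[0,0,0],[0,0,0],1],
  ],
)

```text
t: 23.0
tool_pos: [590.3, 168.0, 19.1]
tcp_rot: [0.999, 0.051, -0.001, 0.0]
ft_force: [-6.2, 0.7, 6.5]
width: 26.9
gripper_force: 60.8
```

>>> apply_moves(
  targets=[
    [[0,0,0],[0.04,0.004,0],1],
    [[0,0,0],[0.02,0.002,0],1],
    [[0,0,0],[0,0,0],1],
    [[0,0,0],[0,0,0],1],
    [[0,0,0],[0,0,0],1],
  ],
)

```text
t: 23.5
tool_pos: [590.2, 168.0, 19.0]
tcp_rot: [0.999, 0.051, -0.004, 0.001]
ft_force: [-16.9, -0.5, 15.8]
width: 26.9
gripper_force: 62.0
```

It is home against the fence: it stopped at press x of about -73.4 with 17 N. I release it and go for the second tile.

>>> apply_moves(
  targets=[
    [[0,0,0],[-0.06,-0.006,0.03],1],
    [[0,0,0],[0,0,0],0.1],
    [[0,0,0],[0,0,0],-0.15],
    [[0,0,0],[0,0,0],-0.15],
    [[0,0,0],[0,0,0.5],-0.15],
  ],
)

```text
t: 24.0
tool_pos: [590.3, 167.8, 38.1]
tcp_rot: [0.999, 0.051, -0.002, 0.0]
ft_force: [-1.0, -0.1, -0.2]
width: 49.0
gripper_force: 0.0
```

>>> apply_moves(
  targets=[
    [[0,0,0],[0,0,0.9],-0.15],
    [[0,0,0],[0,0,0.8],-0.15],
    [[0,0,0.91],[-0.07,0.31,0],-0.15],
    [[0,0,0.91],[-0.07,0.31,0],-0.15],
    [[0,0,0.91],[-0.07,0.31,0],-0.15],
  ],
)

```text
t: 24.5
tool_pos: [583.7, 205.8, 108.6]
tcp_rot: [0.985, 0.171, 0.001, -0.0]
ft_force: [-0.5, -1.0, 0.1]
width: 48.9
gripper_force: 0.0
```

>>> apply_moves(
  targets=[
    [[0,0,0.91],[-0.07,0.31,0],-0.15],
    [[0,0,0.91],[-0.07,0.31,0],-0.15],
    [[0,0,0.91],[-0.07,0.31,0],-0.15],
    [[0,0,0.91],[-0.07,0.31,0],-0.15],
    [[0,0,0.91],[-0.07,0.31,0],-0.15],
  ],
)

```text
t: 25.0
tool_pos: [569.5, 268.0, 108.1]
tcp_rot: [0.932, 0.362, 0.0, 0.0]
ft_force: [-0.4, 0.2, -0.3]
width: 49.3
gripper_force: 0.0
```

>>> apply_moves(
  targets=[
    [[0,0,0.91],[-0.07,0.31,0],-0.15],
    [[0,0,0.91],[-0.07,0.31,0],-0.15],
    [[0,0,0.91],[-0.07,0.31,0],-0.15],
    [[0,0,0.91],[-0.07,0.31,0],-0.15],
    [[0,0,0.91],[-0.07,0.31,0],-0.15],
  ],
)

```text
t: 25.5
tool_pos: [555.5, 330.0, 108.0]
tcp_rot: [0.842, 0.539, 0.0, 0.0]
ft_force: [0.5, 0.6, -0.1]
width: 49.0
gripper_force: 0.0
```

>>> apply_moves(
  targets=[
    [[0,0,0.91],[-0.07,0.31,0],-0.15],
    [[0,0,0.91],[-0.07,0.31,0],-0.15],
    [[0,0,0.91],[-0.07,0.31,0],-0.15],
    [[0,0,0.91],[-0.07,0.31,0],-0.15],
    [[0,0,0.91],[-0.07,0.31,0],-0.15],
  ],
)

```text
t: 26.0
tool_pos: [541.5, 392.0, 108.0]
tcp_rot: [0.72, 0.694, 0.0, 0.0]
ft_force: [-0.3, 0.0, 0.4]
width: 48.9
gripper_force: 0.0
```

```bash
python3 - <<'E'
from h import *
st()
t=snap("top","pics/t9.png"); s=snap("scene","pics/s9.png")
t=t["pixels"][:,:,::-1]; s=s["pixels"][:,:,::-1]
o=np.zeros((600,800,3),np.uint8)
o[:400,:400]=cv2.resize(t[110:215,245:350],(400,400),interpolation=cv2.INTER_CUBIC)
o[:400,400:]=cv2.resize(s[160:270,270:380],(400,400),interpolation=cv2.INTER_CUBIC)
cv2.imwrite("pics/w9.png",o[:400])
E
```

```text
t 26.0 pos [541.5 392.  108. ] yaw -2.03 z [ 0.  0. -1.] F [-0.3  0.   0.4] w 48.9 g 0.0
```

View pics/w9.png

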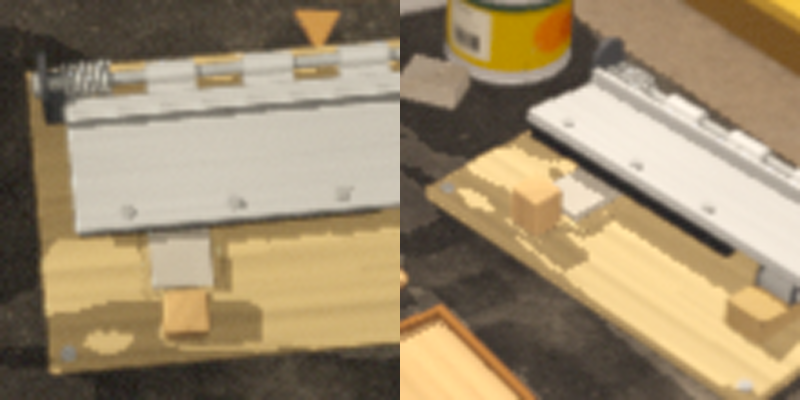

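The first tile is home and the wedge still holds the bar. Gripping and pulling the second tile.

>>> apply_moves(
  targets=[
    [[0,0,0],[0.02,-0.06,-0.4],-0.15],
    [[0,0,0],[0,0,-0.9],-0.15],
    [[0,0,0],[0,0,-0.6],-0.15],
    [[0,0,0],[0,0,-0.33],-0.15],
    [[0,0,0],[0,0,0],-0.15],
  ],
)

```text
t: 26.6
tool_pos: [540.9, 387.3, 16.2]
tcp_rot: [0.721, 0.693, -0.002, -0.0]
ft_force: [-1.2, -0.5, -0.2]
width: 49.2
gripper_force: 0.0
```

>>> apply_moves(
  targets=[
    [[0,0,0],[0,0,0],0.3],
    [[0,0,0],[0,0,0],1],
    [[0,0,0],[0,0,0],1],
    [[0,0,0],[0,0,0],1],
    [[0,0,0],[0,0,0],1],
  ],
)

```text
t: 27.1
tool_pos: [543.1, 389.3, 20.0]
tcp_rot: [0.721, 0.693, 0.001, 0.0]
ft_force: [3.1, -2.7, 4.6]
width: 27.1
gripper_force: 60.2
```

>>> apply_moves(
  targets=[
    [[0,0,0],[-0.005,-0.15,0.02],1],
    [[0,0,0],[-0.005,-0.15,0],1],
    [[0,0,0],[-0.006,-0.18,0],1],
    [[0,0,0],[-0.006,-0.18,0],1],
    [[0,0,0],[-0.006,-0.18,0],1],
  ],
)

```text
t: 27.6
tool_pos: [541.1, 355.1, 19.9]
tcp_rot: [0.721, 0.693, 0.0, -0.0]
ft_force: [1.3, 1.7, 0.7]
width: 27.3
gripper_force: 59.7
```

>>> apply_moves(
  targets=[
    [[0,0,0],[-0.01,-0.3,0],1],
    [[0,0,0],[-0.01,-0.3,0],1],
    [[0,0,0],[-0.01,-0.3,0],1],
    [[0,0,0],[-0.01,-0.3,0],1],
    [[0,0,0],[-0.01,-0.3,0],1],
  ],
)

```text
t: 28.1
tool_pos: [538.2, 293.6, 19.3]
tcp_rot: [0.721, 0.693, -0.001, -0.0]
ft_force: [0.3, -0.5, -2.4]
width: 26.9
gripper_force: 59.1
```

```bash
python3 - <<'E'
from h import *
st()
E
```

```text
t 28.1 pos [538.2 293.6  19.3] yaw -2.21 z [-0.002 -0.001 -1.   ] F [ 0.3 -0.5 -2.4] w 26.9 g 59.1
```

>>> apply_moves(
  targets=[
    [[0,0,0],[0,-0.15,0.1],1],
    [[0,0,0],[-0.12,-0.2,0.2],1],
    [[0,0,0],[-0.12,-0.2,0.27],1],
    [[0,0,0],[-0.2,-0.15,0],1],
    [[0,0,0],[0,0,0],1],
  ],
)

```text
t: 28.6
tool_pos: [520.1, 266.6, 42.9]
tcp_rot: [0.721, 0.693, -0.0, -0.0]
ft_force: [-0.3, -0.4, -2.3]
width: 26.8
gripper_force: 59.1
```

>>> apply_moves(
  targets=[
    [[0,0,-0.91],[-0.08,-0.02,0],1],
    [[0,0,-0.91],[-0.08,-0.02,0],1],
    [[0,0,-0.91],[-0.08,-0.02,0],1],
    [[0,0,-0.91],[-0.08,-0.02,0],1],
    [[0,0,-0.91],[-0.08,-0.02,0],1],
  ],
)

```text
t: 29.1
tool_pos: [505.0, 263.7, 42.3]
tcp_rot: [0.844, 0.536, -0.0, -0.0]
ft_force: [-0.2, 0.2, -1.8]
width: 26.6
gripper_force: 59.0
```

>>> apply_moves(
  targets=[
    [[0,0,-0.91],[-0.08,-0.02,0],1],
    [[0,0,-0.91],[-0.08,-0.02,0],1],
    [[0,0,-0.91],[-0.08,-0.02,0],1],
    [[0,0,-0.91],[-0.08,-0.02,0],1],
    [[0,0,-0.91],[-0.08,-0.02,0],1],
  ],
)

```text
t: 29.6
tool_pos: [489.1, 259.7, 42.3]
tcp_rot: [0.933, 0.359, -0.0, -0.0]
ft_force: [-0.1, -0.3, -1.8]
width: 27.0
gripper_force: 59.0
```

>>> apply_moves(
  targets=[
    [[0,0,-0.91],[-0.08,-0.02,0],1],
    [[0,0,-0.91],[-0.08,-0.02,0],1],
    [[0,0,-0.91],[-0.08,-0.02,0],1],
    [[0,0,-0.91],[-0.08,-0.02,0],1],
    [[0,0,-0.91],[-0.08,-0.02,0],1],
  ],
)

```text
t: 30.1
tool_pos: [473.1, 255.7, 42.3]
tcp_rot: [0.986, 0.168, -0.0, -0.0]
ft_force: [0.8, -0.7, -1.4]
width: 26.8
gripper_force: 59.0
```

>>> apply_moves(
  targets=[
    [[0,0,-0.91],[-0.08,-0.02,0],1],
    [[0,0,-0.91],[-0.08,-0.02,0],1],
    [[0,0,-0.91],[-0.08,-0.02,0],1],
    [[0,0,0],[0,0,0],1],
    [[0,0,0],[0,0,0],1],
  ],
)

```text
t: 30.6
tool_pos: [463.8, 253.3, 42.4]
tcp_rot: [0.999, 0.053, 0.0, -0.0]
ft_force: [-0.5, -0.2, -1.8]
width: 27.1
gripper_force: 59.1
```

```bash
python3 - <<'E'
from h import *
o=st(); d=o["tool_pos"][:2]-C0; print("press xy",d@EX,d@EY)
E
```

```text
t 30.6 pos [463.8 253.3  42.4] yaw -83.96 z [ 0.  0. -1.] F [-0.5 -0.2 -1.8] w 27.1 g 59.1
press xy -190.60558691776214 161.16893805358347
```

>>> apply_moves(
  targets=[
    [[0,0,-0.03],[-0.06,-0.74,0],1],
    [[0,0,0],[-0.06,-0.74,0],1],
    [[0,0,0],[0.09,-0.85,0],1],
    [[0,0,0],[0.09,-0.85,0],1],
    [[0,0,0],[0.09,-0.86,0],1],
  ],
)

```text
t: 31.1
tool_pos: [470.2, 90.4, 42.6]
tcp_rot: [0.999, 0.051, 0.0, -0.0]
ft_force: [0.6, 0.2, -1.8]
width: 27.1
gripper_force: 59.5
```

>>> apply_moves(
  targets=[
    [[0,0,0],[0,0,-0.2],1],
    [[0,0,0],[0,0,-0.1],1],
    [[0,0,0],[0,0,0],1],
    [[0,0,0],[0,0,0],1],
    [[0,0,0],[0,0,0],1],
  ],
)

```text
t: 31.6
tool_pos: [469.9, 92.3, 30.6]
tcp_rot: [0.999, 0.051, 0.0, -0.0]
ft_force: [0.6, -0.4, -2.2]
width: 26.9
gripper_force: 59.6
```

```bash
python3 - <<'E'
from h import *
o=st(); d=o["tool_pos"][:2]-C0; print("press xy",d@EX,d@EY)
s=snap("scene","pics/s10.png"); snap("top","pics/t10.png")
E
```

```text
t 31.6 pos [469.9  92.3  30.6] yaw -84.17 z [ 0.  0. -1.] F [ 0.6 -0.4 -2.2] w 26.9 g 59.6
press xy -200.83942163339736 0.3530998416720766
```

>>> apply_moves(
  targets=[
    [[0,0,0],[0.3,0.03,0],1],
    [[0,0,0],[0.3,0.03,-0.1],1],
    [[0,0,0],[0.3,0.03,-0.12],1],
    [[0,0,0],[0.3,0.03,0],1],
    [[0,0,0],[0.3,0.03,0],1],
  ],
)

```text
t: 32.2
tool_pos: [531.0, 97.5, 21.3]
tcp_rot: [0.999, 0.05, -0.0, 0.0]
ft_force: [-0.0, -0.4, -2.3]
width: 27.2
gripper_force: 59.6
```

>>> apply_moves(
  targets=[
    [[0,0,0],[0.27,0.027,0],1],
    [[0,0,0],[0.27,0.027,0],1],
    [[0,0,0],[0.27,0.027,0],1],
    [[0,0,0],[0.27,0.027,0],1],
    [[0,0,0],[0.27,0.027,0],1],
  ],
)

```text
t: 32.7
tool_pos: [584.6, 102.9, 21.7]
tcp_rot: [0.999, 0.05, -0.0, -0.0]
ft_force: [-0.7, 0.7, -1.7]
width: 26.9
gripper_force: 59.6
```

```bash
python3 - <<'E'
from h import *
o=st(); d=o["tool_pos"][:2]-C0; print("press xy",d@EX,d@EY)
E
```

```text
t 32.7 pos [584.6 102.9  21.7] yaw -84.26 z [-0.  0. -1.] F [-0.7  0.7 -1.7] w 26.9 g 59.6
press xy -85.55392562501683 -0.6500142562122805
```

>>> apply_moves(
  targets=[
    [[0,0,0],[0.05,0.005,-0.04],1],
    [[0,0,0],[0.06,0.006,0],1],
    [[0,0,0],[0.06,0.006,0],1],
    [[0,0,0],[0.06,0.006,0],1],
    [[0,0,0],[0,0,0],1],
  ],
)

```text
t: 33.2
tool_pos: [593.4, 103.8, 20.1]
tcp_rot: [0.999, 0.05, 0.0, -0.0]
ft_force: [0.4, 0.2, -1.2]
width: 27.2
gripper_force: 59.6
```

>>> apply_moves(
  targets=[
    [[0,0,0],[0.04,0.004,0],1],
    [[0,0,0],[0.04,0.004,0],1],
    [[0,0,0],[0.04,0.004,0],1],
    [[0,0,0],[0,0,0],1],
    [[0,0,0],[0,0,0],1],
  ],
)

```text
t: 33.7
tool_pos: [597.9, 104.2, 20.0]
tcp_rot: [0.999, 0.05, 0.0, 0.0]
ft_force: [-0.8, -0.1, -1.0]
width: 27.1
gripper_force: 59.8
```

```bash
python3 - <<'E'
from h import *
o=st(); d=o["tool_pos"][:2]-C0; print("press xy",d@EX,d@EY)
E
```

```text
t 33.7 pos [597.9 104.2  20. ] yaw -84.26 z [ 0. -0. -1.] F [-0.8 -0.1 -1. ] w 27.1 g 59.8
press xy -72.24854291476933 -0.7067505427278313
```

>>> apply_moves(
  targets=[
    [[0,0,0],[0.04,0.004,-0.01],1],
    [[0,0,0],[0.04,0.004,0],1],
    [[0,0,0],[0,0,0],1],
    [[0,0,0],[0,0,0],1],
    [[0,0,0],[0,0,0],1],
  ],
)

```text
t: 34.2
tool_pos: [597.9, 104.2, 20.0]
tcp_rot: [0.999, 0.05, -0.003, 0.0]
ft_force: [-15.9, -0.9, 16.1]
width: 27.2
gripper_force: 61.7
```

```bash
python3 - <<'E'
from h import *
o=st(); d=o["tool_pos"][:2]-C0; print("press xy",d@EX,d@EY)
E
```

```text
t 34.2 pos [597.9 104.2  20. ] yaw -84.26 z [-0.006 -0.001 -1.   ] F [-15.9  -0.9  16.1] w 27.2 g 61.7
press xy -72.25559253939895 -0.7081951812293857
```

Second tile firmly home. Release and go over to the wedge.

>>> apply_moves(
  targets=[
    [[0,0,0],[-0.07,-0.007,0.03],1],
    [[0,0,0],[0,0,0],0.1],
    [[0,0,0],[0,0,0],-0.15],
    [[0,0,0],[0,0,0],-0.15],
    [[0,0,0],[0,0,0.5],-0.15],
  ],
)

```text
t: 34.7
tool_pos: [596.7, 104.0, 38.9]
tcp_rot: [0.999, 0.05, -0.002, 0.0]
ft_force: [-0.9, 0.3, -0.2]
width: 49.0
gripper_force: 0.0
```

>>> apply_moves(
  targets=[
    [[0,0,0],[0,0,0.9],-0.15],
    [[0,0,0],[0,0,0.6],-0.15],
    [[0,0,0],[0.15,-0.85,0],-0.15],
    [[0,0,0],[0.15,-0.85,0],-0.15],
    [[0,0,0],[0.15,-0.85,0],-0.15],
  ],
)

```text
t: 35.2
tool_pos: [616.8, 1.4, 101.3]
tcp_rot: [0.999, 0.05, 0.001, 0.0]
ft_force: [-0.7, -0.2, -0.3]
width: 49.1
gripper_force: 0.0
```

```bash
python3 - <<'E'
from h import *
o=st(); s=snap("scene","pics/s11.png")
a=cv2.imread("pics/s4.png").astype(int); b=cv2.imread("pics/s11.png").astype(int); c=cv2.imread("pics/s9.png").astype(int)
u=proj(s,[[*pr(-45,-105),30]])[0]; print(u)
x,y=u.astype(int); sl=np.s_[y-8:y+8,x-10:x+10]
print(np.abs(a-c)[sl].mean(),np.abs(a-b)[sl].mean())
E
```

```text
t 35.2 pos [616.8   1.4 101.3] yaw -84.21 z [ 0.001  0.    -1.   ] F [-0.7 -0.2 -0.3] w 49.1 g 0.0
[365.88808679 244.4892832 ]
1.7729166666666667 1.1125
```

>>> apply_moves(
  targets=[
    [[0,0,0],[0,0,-0.8],-0.15],
    [[0,0,0],[0,0,-0.8],-0.15],
    [[0,0,0],[0,0,-0.38],-0.15],
    [[0,0,0],[0,0,0],-0.15],
    [[0,0,0],[0.35,0.035,0],-0.15],
  ],
)

```text
t: 35.75
tool_pos: [628.9, 3.8, 21.7]
tcp_rot: [0.999, 0.05, -0.001, -0.0]
ft_force: [0.0, 0.1, -0.6]
width: 49.2
gripper_force: 0.0
```

>>> apply_moves(
  targets=[
    [[0,0,0],[0.32,0.032,0],-0.15],
    [[0,0,0],[0,0,0],-0.15],
    [[0,0,0],[0,0,0],0.2],
    [[0,0,0],[0,0,0],1],
    [[0,0,0],[0,0,0],1],
  ],
)

```text
t: 36.25
tool_pos: [643.0, 4.8, 22.9]
tcp_rot: [0.999, 0.05, 0.001, 0.0]
ft_force: [-0.2, -0.7, 5.2]
width: 29.7
gripper_force: 59.4
```

>>> apply_moves(
  targets=[
    [[0,0,0],[0,0,0],1],
    [[0,0,0],[0,0,0],1],
    [[0,0,0],[0,0,0],1],
    [[0,0,0],[0,0,0],1],
    [[0,0,0],[0,0,0],1],
  ],
)

```text
t: 36.75
tool_pos: [643.0, 4.8, 22.9]
tcp_rot: [0.999, 0.05, 0.001, 0.0]
ft_force: [-0.2, -1.5, 5.1]
width: 30.0
gripper_force: 59.3
```

>>> apply_moves(
  targets=[
    [[0,0,0],[-0.1,-0.01,0],1],
    [[0,0,0],[-0.2,-0.02,0],1],
    [[0,0,0],[-0.2,-0.02,0],1],
    [[0,0,0],[-0.2,-0.02,0],1],
    [[0,0,0],[-0.2,-0.02,0],1],
  ],
)

```text
t: 37.25
tool_pos: [608.4, 1.4, 22.9]
tcp_rot: [0.999, 0.05, 0.002, 0.0]
ft_force: [3.9, 0.1, 5.0]
width: 29.5
gripper_force: 60.5
```

>>> apply_moves(
  targets=[
    [[0,0,0],[-0.25,-0.025,0],1],
    [[0,0,0],[-0.25,-0.025,0],1],
    [[0,0,0],[-0.25,-0.025,0],1],
    [[0,0,0],[-0.25,-0.025,0],1],
    [[0,0,0],[-0.2,-0.02,0.3],1],
  ],
)

```text
t: 37.75
tool_pos: [555.9, -3.5, 32.8]
tcp_rot: [0.999, 0.05, -0.002, -0.0]
ft_force: [-0.1, -0.4, -0.7]
width: 29.2
gripper_force: 60.0
```

```bash
python3 - <<'E'
from h import *
o=st(); snap("scene","pics/s12.png"); snap("top","pics/t12.png")
E
```

```text
t 37.75 pos [555.9  -3.5  32.8] yaw -84.26 z [-0.004  0.    -1.   ] F [-0.1 -0.4 -0.7] w 29.2 g 60.0
```

>>> apply_moves(
  targets=[
    [[0,0,0.99],[-0.17,0.06,0.2],1],
    [[0,0,0.99],[-0.17,0.06,0],1],
    [[0,0,0.99],[-0.17,0.06,0],1],
    [[0,0,0.99],[-0.17,0.06,0],1],
    [[0,0,0.99],[-0.17,0.06,0],1],
  ],
)

```text
t: 38.35
tool_pos: [524.3, 8.7, 41.6]
tcp_rot: [0.964, 0.265, -0.0, -0.0]
ft_force: [-0.5, -0.5, 0.4]
width: 29.7
gripper_force: 60.0
```

>>> apply_moves(
  targets=[
    [[0,0,0.99],[-0.17,0.06,0],1],
    [[0,0,0.99],[-0.17,0.06,0],1],
    [[0,0,0.99],[-0.17,0.06,0],1],
    [[0,0,0.99],[-0.17,0.06,0],1],
    [[0,0,0.99],[-0.17,0.06,0],1],
  ],
)

```text
t: 38.85
tool_pos: [490.3, 20.6, 41.6]
tcp_rot: [0.885, 0.465, -0.0, -0.0]
ft_force: [-0.0, 0.8, 0.3]
width: 29.6
gripper_force: 60.0
```

>>> apply_moves(
  targets=[
    [[0,0,0.99],[-0.17,0.06,0],1],
    [[0,0,0.99],[-0.17,0.06,0],1],
    [[0,0,0.99],[-0.17,0.06,0],1],
    [[0,0,0.99],[-0.17,0.06,0],1],
    [[0,0,0.99],[-0.17,0.06,0],1],
  ],
)

```text
t: 39.35
tool_pos: [456.3, 32.6, 41.6]
tcp_rot: [0.765, 0.644, -0.0, -0.0]
ft_force: [-0.4, -0.4, 0.1]
width: 29.6
gripper_force: 60.0
```

>>> apply_moves(
  targets=[
    [[0,0,0.99],[-0.17,0.06,0],1],
    [[0,0,0.99],[-0.17,0.06,0],1],
    [[0,0,0.99],[-0.17,0.06,0],1],
    [[0,0,0],[0,0,0],1],
    [[0,0,0],[0,0,-0.3],1],
  ],
)

```text
t: 39.85
tool_pos: [437.8, 39.8, 30.3]
tcp_rot: [0.677, 0.736, 0.001, 0.001]
ft_force: [0.4, -0.7, -1.4]
width: 29.7
gripper_force: 60.0
```

```bash
python3 - <<'E'
from h import *
o=st(); snap("scene","pics/s13.png")
E
```

```text
t 39.85 pos [437.8  39.8  30.3] yaw 4.71 z [ 0.003  0.    -1.   ] F [ 0.4 -0.7 -1.4] w 29.7 g 60.0
```

Lower to the tray floor, release, and retreat clear.

>>> apply_moves(
  targets=[
    [[0,0,0],[0,0,-0.2],1],
    [[0,0,0],[0,0,-0.08],1],
    [[0,0,0],[0,0,-0.04],1],
    [[0,0,0],[0,0,-0.03],1],
    [[0,0,0],[0,0,0],1],
  ],
)

```text
t: 40.4
tool_pos: [436.3, 39.6, 16.7]
tcp_rot: [0.677, 0.736, -0.0, -0.0]
ft_force: [-7.5, -1.7, 29.3]
width: 30.3
gripper_force: 63.4
```

>>> apply_moves(
  targets=[
    [[0,0,0],[0,0,0.06],1],
    [[0,0,0],[0,0,0],0.1],
    [[0,0,0],[0,0,0],-0.15],
    [[0,0,0],[0,0,0],-0.15],
    [[0,0,0],[0,0,0.6],-0.15],
  ],
)

```text
t: 40.9
tool_pos: [434.7, 39.6, 40.3]
tcp_rot: [0.677, 0.736, -0.002, -0.002]
ft_force: [0.9, 0.4, -0.5]
width: 49.3
gripper_force: 0.0
```

>>> apply_moves(
  targets=[
    [[0,0,0],[0,0,0.9],-0.15],
    [[0,0,0],[0,0,0.9],-0.15],
    [[0,0,0],[0,0,0.9],-0.15],
    [[0,0,0],[-0.3,0.8,0.6],-0.15],
    [[0,0,0],[-0.3,0.9,0],-0.15],
  ],
)

```text
t: 41.4
tool_pos: [414.6, 108.4, 177.2]
tcp_rot: [0.678, 0.735, 0.003, 0.002]
ft_force: [0.8, 0.7, -0.0]
width: 48.6
gripper_force: 0.0
```

>>> apply_moves(
  targets=[
    [[0,0,0],[-0.3,0.9,0],-0.15],
    [[0,0,0],[-0.3,0.9,0],-0.15],
    [[0,0,0],[-0.3,0.9,0],-0.15],
    [[0,0,0],[-0.3,0.9,0],-0.15],
    [[0,0,0],[-0.3,0.9,0],-0.15],
  ],
)

```text
t: 41.9
tool_pos: [351.8, 289.1, 173.9]
tcp_rot: [0.677, 0.736, -0.0, 0.0]
ft_force: [0.6, 0.6, -0.3]
width: 49.4
gripper_force: 0.0
```

```bash
python3 - <<'E'
from h import *
o=st()
t=snap("top","pics/t14.png")["pixels"][:,:,::-1]; s=snap("scene","pics/s14.png")["pixels"][:,:,::-1]
o=np.zeros((600,800,3),np.uint8)
o[:,:400]=cv2.resize(t[110:305,242:372],(400,600),interpolation=cv2.INTER_CUBIC)
o[:500,400:]=cv2.resize(s[165:315,210:430][:, :],(400,273),interpolation=cv2.INTER_CUBIC) if 0 else cv2.resize(s[170:295,285:385],(400,500),interpolation=cv2.INTER_CUBIC)
cv2.imwrite("pics/w14.png",o)
E
```

```text
t 41.9 pos [351.8 289.1 173.9] yaw 4.84 z [-0. -0. -1.] F [ 0.6  0.6 -0.3] w 49.4 g 0.0
```

View pics/w14.png

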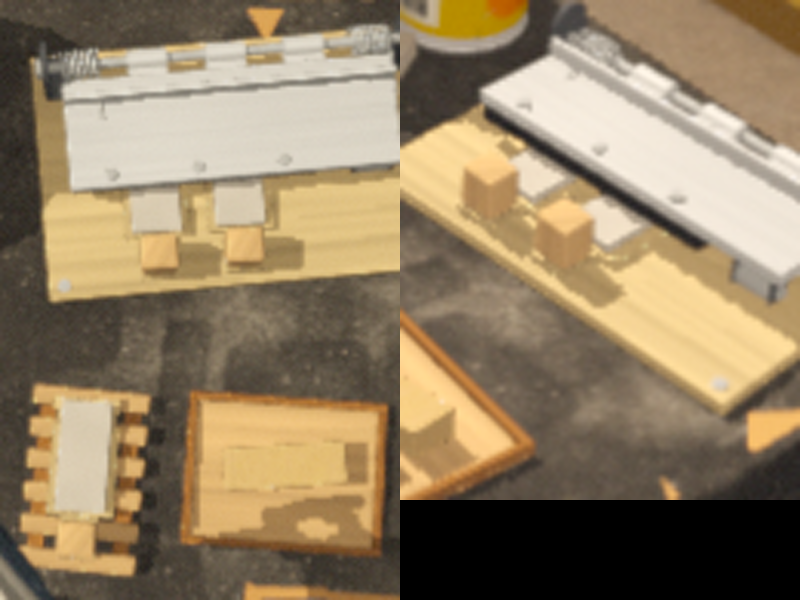

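Both tiles are clamped at home, the bar is down, the wedge is on its board (285,465), and the cured tile is on the rack.

```bash
python3 -c "
from workcell import r
print(r.job_done())"
```

```text
the job is handed in; nothing more can be done
None
```

The press changeover is done and handed in at about 42 s, with no verdict returned yet: both fresh tiles (only two were in the mould) are home and clamped under the bar, the cured tile lies flat on the rack, and the wedge is back on its board.

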